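# Refit the spark-trap baffle of the grinder

### The job

Take the blue-handled baffle cover and lower it, fins down, onto the green spark-trap base whose four upright fins are spaced widely enough for it, so that its three fins slide between them; let go only once the fins are well in, and leave it sitting flat on the base's fins, centred. Leave the yellow-handled cover where it is.

Things in the scene. Friction and masses are not known exactly. Their poses are not given: they have to be found in the camera images.
- wide_cover: Loose, about 0.3 to 0.45 kg: aluminium plate 110 (x) x 100 (y) x 5 mm on three hanging fins along x, 40 mm deep, 5 thick, 34 mm apart in y; blue handle block on top, 60 (x) x 20 (y) x 40 mm. Origin: centre, at the fin tips; plate at z 40-45, handle 45-85 mm. To be fitted, either way round. Seated, its plate rests on the base's fin tops, its origin 11 mm above the base's origin.
- wide_trap: Base to use, fixed: green plate 150 (x) x 130 (y) x 6 mm with four upright aluminium fins along its x axis, each 120 mm long, 5 thick, 45 high (tops 51 mm above the bench), 34 mm apart centre to centre in y, symmetric. Origin: centre of the underside, z up. Clear gaps 29 mm: a centred cover fin has 12 mm free each side.
- fine_cover: Loose, about 0.3 to 0.45 kg: aluminium plate 110 (x) x 100 (y) x 5 mm on five hanging fins along x, 40 mm deep, 5 thick, 21 mm apart in y; yellow handle block on top, 60 (x) x 20 (y) x 40 mm. Origin: centre, at the fin tips; plate at z 40-45, handle 45-85 mm. Not wanted: leave it.
- fine_trap: Wrong base, fixed: green plate 150 (x) x 130 (y) x 6 mm with six upright aluminium fins along its x axis, each 120 mm long, 5 thick, 45 high (tops 51 mm above the bench), 21 mm apart centre to centre in y, symmetric. Origin: centre of the underside, z up.
There are look-alikes about, which are no part of the job. Leave any brown or purple look-alike of the wide_cover alone.

How it is judged:
By the outcome, as a careful person would: the job done as asked, in the order asked, and still so for the second after the job is handed in, with the robot touching nothing.
It also fails if it takes over 42 s, if anything falls off the work surface, if the arm or the gripper's body presses on something with over 40 N, if the wrist force passes 120 N, or if a joint passes its speed limit or range.

### The arm

A 6-joint arm with a two-finger parallel gripper is mounted at the origin on the work surface. World frame = base frame: x ahead of the robot, y to its left, z up, the work surface at z = 0. Lengths are in m, angles in rad, forces in N, time in s.
With the tool pointing down it reaches from about 0.275 to 0.825 m from the base axis. Payload 4.9 kg.
Tool frame: the origin (TCP) lies at the centre of the arm's flange, where the gripper is bolted on; the fingertips stand ctrl.tip_reach ahead of it and the grasp point (between the pads) lies 155 mm ahead of it (ctrl.tip_reach is the distance from the TCP to the fingertips, in m); x points along the fingers, z is the direction in which the jaws open and shut, and the axes are right-handed (so a half turn about x gives the same grasp; the last joint's range is limited). The gripper opens to 85 mm and grips with 20 to 120 N. Pads are 22 mm wide; open, the fingers measure 114 mm over their backs; the gripper's body (76 mm by 85 mm) begins 54 mm behind the grasp point. The pads swing forward as they close: fully open they stand 13 mm farther back than shut.
Start: joints at [-1.462, 0.326, -0.193, 1.052, 0, 1.437], TCP at [0.132, -0.534, 0.405] pointing down, gripper open.
Joint ranges: [-2.65, 2.65], [-0.97, 1.79], [-1.3, 1.35], [-1.93, 2.1], [-1.47, 1.37], [-3.14, 3.14]. Speed limits (rad/s): [2.57, 2.57, 3.14, 3.14, 3.14, 3.14].

### API

Orientations are given as [roll, pitch, yaw] about the fixed x, y, z axes, in that order (R = Rz(yaw) Ry(pitch) Rx(roll)).
In Python, from cell import ctrl, imaging gives the robot as it stands.
- The arm moves only by the tool move_arm, never from a script. Its argument "increments" is a list of rows, each a list of 3 entries, a list of its own where there are three numbers: the shift along the tool's x, y, z in m, then the turn, a rotation vector about the tool's x, y, z in rad, then the opening in per cent of the stroke, from 0 (shut) to 100 (fully open). In form: [[[tx, ty, tz], [rx, ry, rz], grip], ...]. A call has 1 to 10 rows; each row shifts and turns the commanded pose from where the row before left it, along the tool's axes as they then stand; what a row does not reach is not made up. A row lasts 1/12 s, in which the tool goes at most 41.7 mm and 7.16 degrees, less where a joint would pass 70% of its speed; a pose out of reach is approached as far as the arm can. A call with a gripper value outside its range is refused whole. The fingers move at their own pace and stop on an object; "newtons" is the grip in N (left out, the last holds). Time passes only in rows, so rows that do not move let the fingers close. It gives the time, the measured TCP pose, the force and the opening at its end, in the units of the state.
- ctrl.get_obs(): the state, without advancing time (a new reading comes with each control period).
- imaging.read_camera(name): name is "side" or "top"; returns a dict with "image" (420x560x3 uint8, red, green, blue), "z_map" (420x560 float32, m along the optical axis (not along the pixel's ray), 0 where there is no reading), "mtx" (3x3 intrinsics, pixels), "xyz" and "orientation" of the camera in the world. Camera axes: x right, y up, looking along -z (the intrinsics and any distortion apply to the point x, -y, -z); pixel columns grow to the right and rows downward; lengths in m; the calibration is good to about 2 mm. A picture is of the moment at which its call begins.
- ctrl.hand_in(): hands the job in, once; it reports no verdict.
The state is a dict: "clock": time; "q": joint angles; "qd": joint speeds; "tau": joint torques, N m; "tool_pos": TCP position; "eef_rot": TCP orientation; "wrist_force": force on the tool from outside, world axes, zero at the start; "ft_torque": the same for the moment, N m; "finger_gap": opening from 0.0 (shut) to 1.0 (fully open).
Only numpy, scipy, OpenCV 4.12 (cv2) and the standard library are available. Lean on these libraries where they do the work, as an engineer would, in place of code of your own. Each camera call takes 0.05 s, during which the arm holds its last target. There are 200 camera calls.

## Working session

There is one attempt and no reset: what is moved stays moved. The work goes in short steps, Python scripts to look and compute and a tool call to move; the robot and the scene stay as the last step left them, time stands still between calls to the robot, and variables do not carry over. Pictures are saved under pics/ and viewed, on a budget of 10 in all, crops included, one or two more only if the job needs it, and the job is handed in when it is done.

Besides the shell and the picture viewer there is one more tool, called after ">>>" as name(argument=value, ...) on one line, values as JSON. move_arm: Moves the arm, as the interface text tells. Its arguments: {"type":"object","properties":{"increments":{"type":"array","items":{"type":"array"}},"newtons":{"type":"number"}},"required":["increments"]}

```bash
mkdir -p pics; ls; cat > h.py <<'E'
import numpy as np, cv2
from scipy.spatial.transform import Rotation as R
from cell import ctrl, imaging
def cam(n):
    c=imaging.read_camera(n); np.savez('%s.npz'%n,**{k:np.asarray(v) for k,v in c.items()}); return c
def rot(o):
    o=np.asarray(o,float)
    return o if o.shape==(3,3) else R.from_euler('xyz',o).as_matrix()
def world(c):
    z=c['z_map']; K=c['mtx']; v,u=np.indices(z.shape)
    p=np.stack([(u-K[0,2])/K[0,0]*z,-(v-K[1,2])/K[1,1]*z,-z],-1)
    return p@rot(c['orientation']).T+np.asarray(c['xyz'])
E
python3 - <<'E'
from h import *
for n in('top','side'):
    c=cam(n); cv2.imwrite('pics/%s0.png'%n,c['image'][:,:,::-1]); print(n,c['xyz'],c['orientation'],c['mtx'],c.keys())
print(ctrl.get_obs(),ctrl.tip_reach)
E
```

```text
pics
top [ 0.36538639 -0.07810905  0.97545503] [ 1.31228316e-01  3.90111756e-04 -1.54139266e+00] [[416.85747971   0.         277.70631881]
 [  0.         416.85747971 205.41854332]
 [  0.           0.           1.        ]] dict_keys(['image', 'z_map', 'mtx', 'xyz', 'orientation'])
side [ 0.14391286 -1.13691799  0.9983907 ] [ 0.85086424 -0.01392216 -0.30570304] [[540.74359501   0.         277.39621858]
 [  0.         540.74359501 205.44568838]
 [  0.           0.           1.        ]] dict_keys(['image', 'z_map', 'mtx', 'xyz', 'orientation'])
{'clock': 0.1, 'q': array([-1.46223314e+00,  3.26894562e-01, -1.93465436e-01,  1.05201817e+00,
        1.47522035e-05,  1.43661098e+00]), 'qd': array([-0.00027616, -0.00226673,  0.00282195,  0.00023578, -0.00096226,
       -0.00132521]), 'tau': array([ 3.02125659e-05, -4.44240439e+01,  2.63037872e+01,  7.96450360e-03,
       -9.70650308e-05,  7.26941749e-06]), 'tool_pos': array([ 0.13219803, -0.53362069,  0.40397343]), 'eef_rot': array([2.99808163, 1.56921441, 1.67003383]), 'wrist_force': array([ 0.07978548, -0.32654231, -1.13946023]), 'ft_torque': array([ 0.05223868, -0.02594955, -0.00518959]), 'finger_gap': 1.0017068688974564} 0.1734
```

View pics/top0.png

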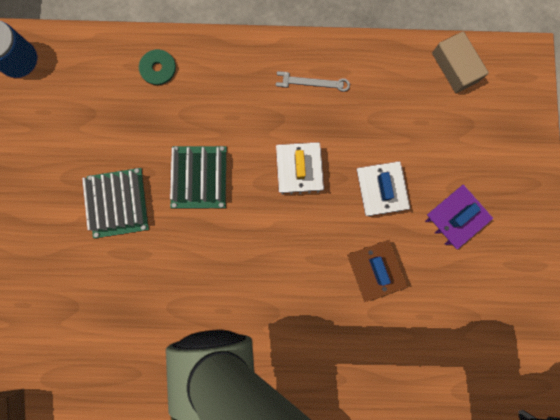

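View pics/side0.png

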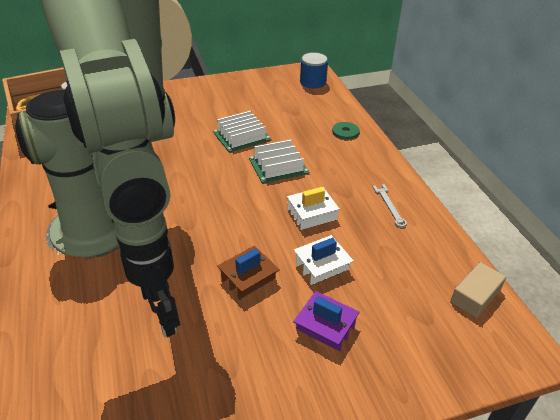

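Candidates in the top view: blue on bare plate at (386,187), which matches the description. The others are blue on brown (380,270), blue on purple (464,215) and yellow on bare plate (300,163). For the bases, four fins are at (200,177) and the other is at (117,203). Next I'll measure and check in a close crop.

```bash
python3 - <<'E'
from h import *
c=dict(np.load('top.npz')); W=world(c)
def m(name,u,v,r,z0,z1):
    s=np.s_[v-r:v+r,u-r:u+r]; w=W[s]; k=(w[...,2]>z0)&(w[...,2]<z1)&(c['z_map'][s]>0)
    p=w[k]; b=cv2.minAreaRect((p[:,:2]*1000).astype(np.float32)); print(name,k.sum(),'zmed',np.median(p[:,2]).round(4),'mean',p[:,:2].mean(0).round(4),'rect',np.round(b[0],1),np.round(b[1],1),round(b[2],1))
m('handle',386,187,33,.075,.095)
m('plate',386,187,33,.036,.095)
m('base fins',200,177,42,.042,.06)
m('base plate',200,177,42,.003,.06)
m('fine fins',117,203,42,.042,.06)
m('yellow',300,163,30,.075,.095)
im=c['image'][:,:,::-1]
a=cv2.resize(im[150:220,350:420],None,fx=5.5,fy=5.5,interpolation=cv2.INTER_CUBIC)
b=cv2.resize(im[140:215,160:235],(385,385),interpolation=cv2.INTER_CUBIC)
cv2.imwrite('pics/crop1.png',np.hstack([a,b]))
E
```

```text
handle 274 zmed 0.0847 mean [ 0.5341 -0.3087] rect [ 534.7 -309.7] [59.7 20.9] 10.7
plate 2122 zmed 0.0457 mean [ 0.5332 -0.3082] rect [ 535. -310.] [110.3 100.7] 10.8
base fins 610 zmed 0.0505 mean [0.5563 0.1172] rect [556.8 117.1] [120.1 107.5] 1.9
base plate 3637 zmed 0.0074 mean [0.5534 0.1137] rect [558.7 114.6] [201.2 199.9] 1.9
fine fins 1121 zmed 0.0501 mean [0.4885 0.3048] rect [489.6 304.3] [120.2 111.7] 10.9
yellow 255 zmed 0.0851 mean [ 0.5768 -0.1196] rect [ 577.6 -119.9] [59.3 20. ] 5.0
```

View pics/crop1.png

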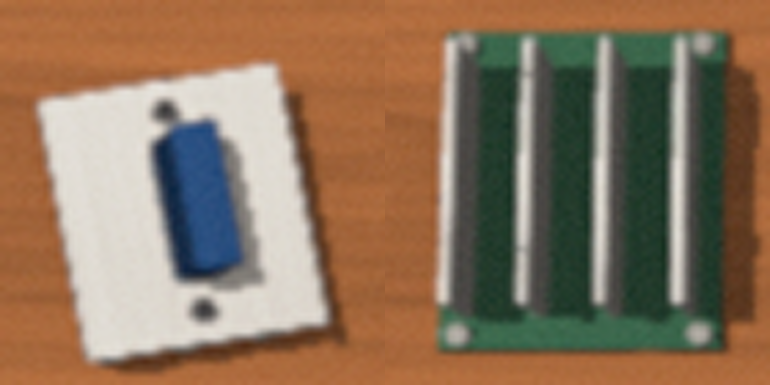

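```bash
cat >> h.py <<'E'
def plan(xy,z,ang,flip=0):
    """target: tool x down, jaws (z) along ang+90deg; prints turn first, then shift in the turned tool's axes"""
    o=ctrl.get_obs(); R0=rot(o['eef_rot']); a=np.radians(ang+90+180*flip)
    x=np.array([0,0,-1.]); zz=np.array([np.cos(a),np.sin(a),0]); Rt=np.c_[x,np.cross(zz,x),zz]
    rv=R.from_matrix(R0.T@Rt).as_rotvec(); d=np.r_[xy,z]-o['tool_pos']
    print('turn deg',np.degrees(rv).round(2),'rad',rv.round(4),'shift mm',(Rt.T@d*1000).round(1),'q',o['q'].round(2),'pos',o['tool_pos'].round(4),'z-axis',R0[:,2].round(3),'F',o['wrist_force'].round(1),'gap',round(o['finger_gap'],3),'t',o['clock'])
E
python3 - <<'E'
from h import *
plan([.535,-.310],.40,10.7); plan([.535,-.310],.40,10.7,1)
W=world(dict(np.load('top.npz')))
s=W[135:220,160:235].reshape(-1,3); s=s[(s[:,2]>.046)&(s[:,2]<.055)]
for t in np.arange(-1,5,.5):
    a=np.radians(t); y=-(s[:,0]-.557)*np.sin(a)+(s[:,1]-.117)*np.cos(a); print(t,[ (round(y[abs(y-k)<10].mean()*1e3,1),round(y[abs(y-k)<10].std()*1e3,2)) for k in (-.051,-.017,.017,.051) for k in [k] for _ in [0]] if 0 else [(round(float(np.mean(q)*1e3),1),round(float(np.std(q)*1e3),2)) for q in [y[abs(y-k)<.01] for k in (-.051,-.017,.017,.051)]])
E
```

```text
turn deg [-1.7679e+02  2.0000e-02 -1.4000e-01] rad [-3.0856e+00  3.0000e-04 -2.4000e-03] shift mm [   4.  -437.3  144.9] q [-1.46  0.33 -0.19  1.05  0.    1.44] pos [ 0.1322 -0.5336  0.404 ] z-axis [ 0.24  -0.971 -0.002] F [ 0.1 -0.3 -1.1] gap 1.002 t 0.1
turn deg [ 3.21 -0.09 -0.01] rad [ 0.056  -0.0016 -0.0002] shift mm [   4.   437.3 -144.9] q [-1.46  0.33 -0.19  1.05  0.    1.44] pos [ 0.1322 -0.5336  0.404 ] z-axis [ 0.24  -0.971 -0.002] F [ 0.1 -0.3 -1.1] gap 1.002 t 0.1
-1.0 [(-51.0, 2.37), (-17.4, 2.38), (16.4, 2.33), (50.1, 2.38)]
-0.5 [(-51.0, 2.16), (-17.4, 2.17), (16.4, 2.12), (50.2, 2.17)]
0.0 [(-51.1, 1.96), (-17.4, 1.97), (16.4, 1.93), (50.2, 1.99)]
0.5 [(-51.1, 1.8), (-17.4, 1.81), (16.4, 1.77), (50.2, 1.83)]
1.0 [(-51.2, 1.67), (-17.5, 1.68), (16.4, 1.65), (50.3, 1.72)]
1.5 [(-51.2, 1.59), (-17.5, 1.6), (16.4, 1.58), (50.3, 1.65)]
2.0 [(-51.3, 1.57), (-17.5, 1.56), (16.4, 1.56), (50.3, 1.64)]
2.5 [(-51.3, 1.6), (-17.5, 1.59), (16.5, 1.6), (50.3, 1.68)]
3.0 [(-51.4, 1.69), (-17.5, 1.66), (16.5, 1.7), (50.4, 1.77)]
3.5 [(-51.4, 1.82), (-17.5, 1.78), (16.5, 1.84), (50.4, 1.91)]
4.0 [(-51.4, 1.99), (-17.5, 1.94), (16.5, 2.01), (50.4, 2.08)]
4.5 [(-51.4, 2.19), (-17.5, 2.13), (16.5, 2.21), (50.4, 2.28)]
```

>>> move_arm(increments=[[[0,0,0],[0.056,-0.0016,0],100],[[0,30,0],[0,0,0],100]], newtons=60)

```text
clock: 0.27
tool_pos: [0.169, -0.5276, 0.4042]
eef_rot: [-1.171, 1.567, -2.565]
wrist_force: [0.4, -2.2, -0.0]
finger_gap: 1.001
```

I entered 30 m there instead of 0.030 m. The row limit capped it harmlessly in the intended direction. I'll check the state before moving on.

```bash
python3 -c "
from h import *
plan([.535,-.310],.40,10.7,1)"
```

```text
turn deg [-0.59  0.08  0.19] rad [-0.0103  0.0014  0.0032] shift mm [   4.2  400.1 -145.9] q [-1.39  0.33 -0.18  1.05 -0.    1.57] pos [ 0.169  -0.5276  0.4042] z-axis [ 0.176 -0.984  0.001] F [ 0.4 -2.2 -0. ] gap 1.001 t 0.2667
```

>>> move_arm(increments=[[[0,0.03,-0.011],[0,0,0],100],[[0,0.03,-0.011],[0,0,0],100],[[0,0.03,-0.011],[0,0,0],100],[[0,0.03,-0.011],[0,0,0],100],[[0,0.03,-0.011],[0,0,0],100],[[0,0.03,-0.011],[0,0,0],100],[[0,0.03,-0.011],[0,0,0],100],[[0,0.03,-0.011],[0,0,0],100],[[0,0.03,-0.011],[0,0,0],100],[[0,0.03,-0.011],[0,0,0],100]])

```text
clock: 1.1
tool_pos: [0.4487, -0.3612, 0.4041]
eef_rot: [-0.425, 1.57, -1.809]
wrist_force: [0.2, -0.3, -1.3]
finger_gap: 0.999
```

>>> move_arm(increments=[[[0,0.03,-0.011],[0,0,0],100],[[0,0.03,-0.011],[0,0,0],100],[[0,0.03,-0.011],[0,0,0],100],[[0,0,0],[0,0,0],100],[[0,0,0],[0,0,0],100],[[0,0,0],[0,0,0],100]])

```text
clock: 1.6
tool_pos: [0.5295, -0.3132, 0.4039]
eef_rot: [-0.915, 1.569, -2.299]
wrist_force: [-0.4, -0.2, 0.1]
finger_gap: 0.999
```

```bash
python3 -c "
from h import *
plan([.535,-.310],.225,10.7,1)"
```

```text
turn deg [0.02 0.06 0.07] rad [0.0003 0.001  0.0012] shift mm [178.9   6.   -2.1] q [-0.65  0.45 -0.01  1.11 -0.    2.3 ] pos [ 0.5295 -0.3132  0.4039] z-axis [ 0.186 -0.983  0.001] F [-0.4 -0.2  0.1] gap 0.999 t 1.6
```

Keeping this wrist angle would push joint 6 past its range at the base (about 3.2 rad), so I'll use the half-turn-equivalent grasp and turn -π about tool x while descending.

>>> move_arm(increments=[[[0.004,0,0],[-0.12,0,0],100],[[0.004,0,0],[-0.12,0,0],100],[[0.004,0,0],[-0.12,0,0],100],[[0.004,0,0],[-0.12,0,0],100],[[0.004,0,0],[-0.12,0,0],100],[[0.004,0,0],[-0.12,0,0],100],[[0.004,0,0],[-0.12,0,0],100],[[0.004,0,0],[-0.12,0,0],100],[[0.004,0,0],[-0.12,0,0],100],[[0.004,0,0],[-0.12,0,0],100]])

```text
clock: 2.43
tool_pos: [0.5284, -0.3144, 0.3643]
eef_rot: [-1.595, 1.569, -1.776]
wrist_force: [-0.5, -0.1, -0.6]
finger_gap: 0.996
```

>>> move_arm(increments=[[[0.004,0,0],[-0.12,0,0],100],[[0.004,0,0],[-0.12,0,0],100],[[0.004,0,0],[-0.12,0,0],100],[[0.004,0,0],[-0.12,0,0],100],[[0.004,0,0],[-0.12,0,0],100],[[0.004,0,0],[-0.12,0,0],100],[[0.004,0,0],[-0.12,0,0],100],[[0.004,0,0],[-0.12,0,0],100],[[0.004,0,0],[-0.12,0,0],100],[[0.004,0,0],[-0.12,0,0],100]])

```text
clock: 3.27
tool_pos: [0.5284, -0.3145, 0.3243]
eef_rot: [-2.746, 1.569, -1.727]
wrist_force: [-0.5, 0.5, 1.4]
finger_gap: 0.999
```

>>> move_arm(increments=[[[0.004,0,0],[-0.12,0,0],100],[[0.004,0,0],[-0.12,0,0],100],[[0.004,0,0],[-0.12,0,0],100],[[0.004,0,0],[-0.12,0,0],100],[[0.004,0,0],[-0.12,0,0],100],[[0.004,0,0],[-0.12,0,0],100],[[0,0,0],[-0.0216,0,0],100],[[0,0,0],[0,0,0],100],[[0,0,0],[0,0,0],100]])

```text
clock: 4.02
tool_pos: [0.5292, -0.3141, 0.3008]
eef_rot: [-3.125, 1.569, -1.371]
wrist_force: [0.1, 0.0, -0.1]
finger_gap: 0.998
```

```bash
python3 - <<'E'
from h import *
plan([.535,-.310],.225,10.7,0)
c=cam('side'); cv2.imwrite('pics/side1.png',cv2.resize(c['image'][130:340,180:460,::-1],None,fx=2.5,fy=2.5))
E
```

```text
turn deg [-0.21 -0.1   0.  ] rad [-0.0037 -0.0018  0.    ] shift mm [75.8 -6.4  2.9] q [-0.66  0.53 -0.16  0.88 -0.   -0.84] pos [ 0.5292 -0.3141  0.3008] z-axis [-0.182  0.983 -0.002] F [ 0.1  0.  -0.1] gap 0.998 t 4.0167
```

View pics/side1.png

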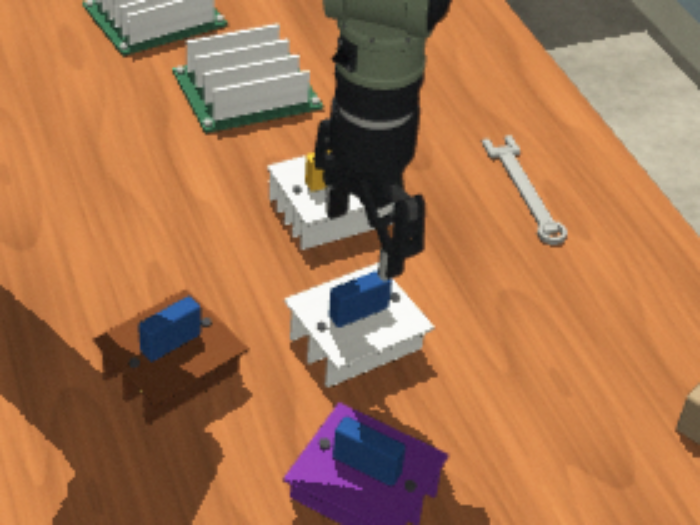

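The crop shows the gripper above the blue-handled bare-plate cover, handle at (360,295), with three fins. The jaws straddle across the handle. I'll correct the offset and go down.

>>> move_arm(increments=[[[0,-0.0064,0.003],[-0.0037,-0.0018,0],100],[[0.012,0,0],[0,0,0],100],[[0.012,0,0],[0,0,0],100],[[0.012,0,0],[0,0,0],100],[[0.012,0,0],[0,0,0],100],[[0.012,0,0],[0,0,0],100],[[0.008,0,0],[0,0,0],100],[[0.006,0,0],[0,0,0],100],[[0,0,0],[0,0,0],100],[[0,0,0],[0,0,0],100]])

```text
clock: 4.9
tool_pos: [0.5356, -0.3092, 0.2263]
eef_rot: [0.418, 1.57, 2.179]
wrist_force: [0.8, 0.3, 0.3]
finger_gap: 0.996
```

```bash
python3 -c "
from h import *
plan([.535,-.310],.226,10.7,0)"
```

```text
turn deg [ 0.21  0.04 -0.02] rad [ 0.0036  0.0006 -0.0003] shift mm [ 0.3  0.7 -0.7] q [-0.64  0.61 -0.22  0.73  0.   -0.83] pos [ 0.5356 -0.3092  0.2263] z-axis [-0.189  0.982  0.001] F [0.8 0.3 0.3] gap 0.996 t 4.9
```

Within 1 mm. Close.

>>> move_arm(increments=[[[0,0,0],[0,0,0],0],[[0,0,0],[0,0,0],0],[[0,0,0],[0,0,0],0],[[0,0,0],[0,0,0],0],[[0,0,0],[0,0,0],0],[[0,0,0],[0,0,0],0],[[0,0,0],[0,0,0],0],[[0,0,0],[0,0,0],0],[[0,0,0],[0,0,0],0],[[0,0,0],[0,0,0],0]], newtons=70)

```text
clock: 5.73
tool_pos: [0.5358, -0.3094, 0.2268]
eef_rot: [-2.272, 1.57, -0.511]
wrist_force: [-0.5, -0.3, 3.3]
finger_gap: 0.224
```

>>> move_arm(increments=[[[0,0,0],[0,0,0],0],[[0,0,0],[0,0,0],0],[[-0.005,0,0],[0,0,0],0],[[-0.01,0,0],[0,0,0],0],[[-0.015,0,0],[0,0,0],0],[[0,0,0],[0,0,0],0]])

```text
clock: 6.23
tool_pos: [0.5362, -0.3095, 0.2588]
eef_rot: [-2.284, 1.568, -0.523]
wrist_force: [1.5, -1.3, -2.7]
finger_gap: 0.225
```

>>> move_arm(increments=[[[-0.02,0,0],[0,0,0],0],[[-0.02,0,0],[0,0,0],0],[[-0.02,0,0],[0,0,0],0],[[-0.02,0,0],[0,0,0],0],[[-0.02,0,0],[0,0,0],0],[[-0.01,0,0],[0,0,0],0],[[0,0,0],[0,0,0],0],[[0,0,0],[0,0,0],0]])

```text
clock: 6.9
tool_pos: [0.5356, -0.3091, 0.366]
eef_rot: [-0.445, 1.571, 1.317]
wrist_force: [-0.0, 0.1, -3.7]
finger_gap: 0.225
```

```bash
python3 - <<'E'
from h import *
plan([.557,.117],.37,1.9,0)
c=cam('side'); cv2.imwrite('pics/side2.png',cv2.resize(c['image'][100:310,180:460,::-1],None,fx=2.5,fy=2.5))
E
```

```text
turn deg [9.02 0.01 0.01] rad [1.575e-01 3.000e-04 1.000e-04] shift mm [ -4.  -35.5 425.2] q [-0.64  0.48 -0.06  1.03  0.   -0.83] pos [ 0.5356 -0.3091  0.366 ] z-axis [-0.189  0.982  0.   ] F [-0.   0.1 -3.7] gap 0.225 t 6.9
```

View pics/side2.png

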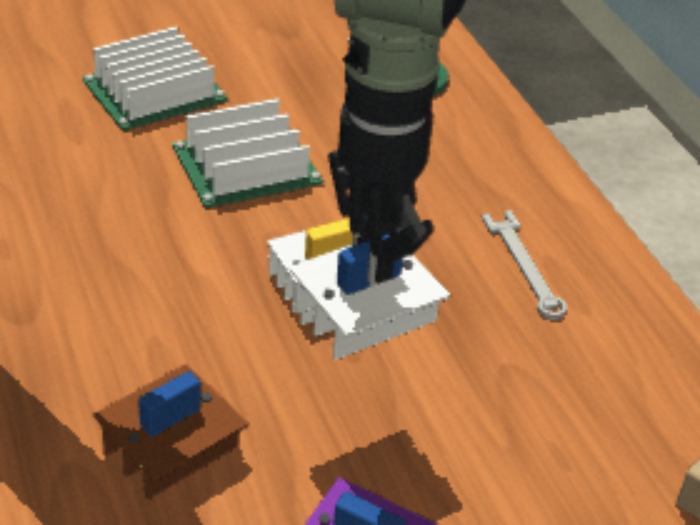

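The cover is held level in the grip (centre about (375,285)) and the base is clear at (250,160). Next I'll turn and carry it over.

>>> move_arm(increments=[[[0,0,0],[0.05,0,0],0],[[0,0,0],[0.055,0,0],0],[[0,0,0],[0.0525,0,0],0],[[0,0,0.005],[0,0,0],0],[[0,-0.002,0.012],[0,0,0],0],[[0,-0.002,0.02],[0,0,0],0],[[0,-0.002,0.024],[0,0,0],0],[[0,-0.002,0.024],[0,0,0],0],[[0,-0.002,0.024],[0,0,0],0],[[0,-0.002,0.024],[0,0,0],0]])

```text
clock: 7.78
tool_pos: [0.5427, -0.1737, 0.3657]
eef_rot: [0.695, 1.569, 2.301]
wrist_force: [-0.2, 0.8, -3.3]
finger_gap: 0.22
```

>>> move_arm(increments=[[[0,-0.002,0.024],[0,0,0],0],[[0,-0.002,0.024],[0,0,0],0],[[0,-0.002,0.024],[0,0,0],0],[[0,-0.002,0.024],[0,0,0],0],[[0,-0.002,0.024],[0,0,0],0],[[0,-0.002,0.024],[0,0,0],0],[[0,-0.002,0.024],[0,0,0],0],[[0,-0.002,0.024],[0,0,0],0],[[0,-0.002,0.024],[0,0,0],0],[[0,-0.002,0.024],[0,0,0],0]])

```text
clock: 8.62
tool_pos: [0.5543, 0.0668, 0.3659]
eef_rot: [1.064, 1.569, 2.669]
wrist_force: [-0.2, 0.7, -3.4]
finger_gap: 0.226
```

>>> move_arm(increments=[[[0,-0.002,0.02],[0,0,0],0],[[0,0,0.012],[0,0,0],0],[[0,0,0.006],[0,0,0],0],[[0,0,0],[0,0,0],0],[[0,0,0],[0,0,0],0],[[0,0,0],[0,0,0],0]])

```text
clock: 9.12
tool_pos: [0.556, 0.1018, 0.3664]
eef_rot: [2.451, 1.57, -2.229]
wrist_force: [0.4, -0.7, -2.9]
finger_gap: 0.223
```

```bash
python3 - <<'E'
from h import *
plan([.557,.117],.297,1.9,0)
E
```

```text
turn deg [-0.06 -0.02 -0.02] rad [-0.0011 -0.0003 -0.0003] shift mm [69.4 -1.5 15.1] q [ 0.05  0.38 -0.21  0.98 -0.    0.02] pos [0.556  0.1018 0.3664] z-axis [-0.032  0.999 -0.   ] F [ 0.4 -0.7 -2.9] gap 0.223 t 9.1167
```

>>> move_arm(increments=[[[0,-0.0015,0.015],[0,0,0],0],[[0.01,0,0],[0,0,0],0],[[0.012,0,0],[0,0,0],0],[[0.012,0,0],[0,0,0],0],[[0.012,0,0],[0,0,0],0],[[0.012,0,0],[0,0,0],0],[[0.01,0,0],[0,0,0],0],[[0,0,0],[0,0,0],0],[[0,0,0],[0,0,0],0],[[0,0,0],[0,0,0],0]])

```text
clock: 9.95
tool_pos: [0.5574, 0.1173, 0.299]
eef_rot: [-1.381, 1.57, 0.223]
wrist_force: [-0.6, -0.4, -2.9]
finger_gap: 0.221
```

```bash
python3 - <<'E'
from h import *
plan([.557,.117],.297,1.9,0)
c=cam('side'); cv2.imwrite('pics/side3.png',cv2.resize(c['image'][60:220,180:390,::-1],None,fx=3.6,fy=3.6,interpolation=cv2.INTER_CUBIC))
W=world(c); s=W[60:220,180:390]; k=(abs(s[...,2]-.1145)<.004)&(abs(s[...,0]-.557)<.08)&(abs(s[...,1]-.117)<.08)&(c['image'][60:220,180:390].min(-1)>110)
p=s[k]; print('plate side cam',k.sum(),cv2.minAreaRect((p[:,:2]*1000).astype(np.float32)))
c=cam('top'); W=world(c); s=W[110:240,130:270]
for z in (.105,.11,.115,.12,.125): print(z,((abs(s[...,2]-z)<.0025)).sum())
k=(abs(s[...,2]-.1145)<.005)&(c['image'][110:240,130:270].min(-1)>110); p=s[k]
print('plate top cam',k.sum(),np.median(p[:,2]),cv2.minAreaRect((p[:,:2]*1000).astype(np.float32)))
E
```

```text
turn deg [-0.04  0.01  0.04] rad [-0.0007  0.0001  0.0006] shift mm [ 2.   0.4 -0.3] q [ 0.08  0.45 -0.29  0.83  0.    0.05] pos [0.5574 0.1173 0.299 ] z-axis [-0.032  0.999  0.   ] F [-0.6 -0.4 -2.9] gap 0.221 t 9.95
plate side cam 245 ((556.605712890625, 119.14178466796875), (112.48087310791016, 106.31973266601562), 1.7085472345352173)
0.105 3
0.11 6
0.115 508
0.12 716
0.125 10
plate top cam 1052 0.117548738735552 ((555.6727905273438, 117.35469055175781), (110.29637145996094, 99.23451232910156), 2.7360615730285645)
```

View pics/side3.png

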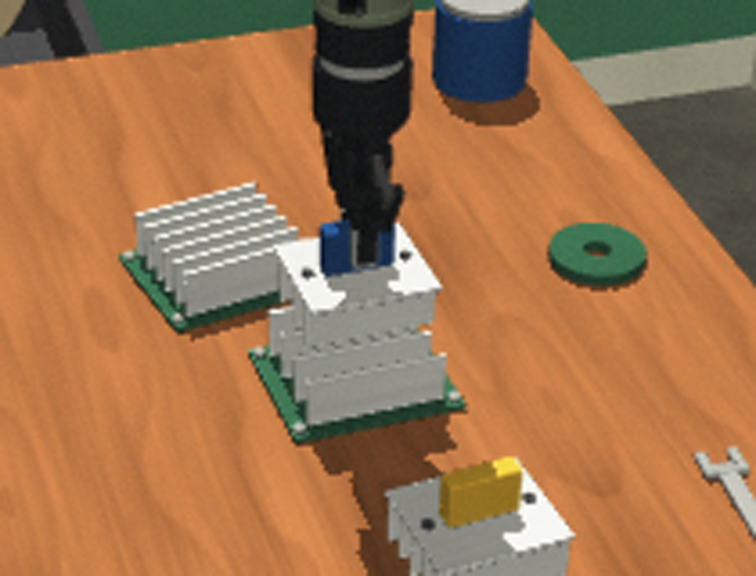

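The picture shows the held cover over the four-fin base. The measured centre is (555.7,117.4) against the base's (556.8,117.0), and the yaw agrees within 1°. Its fins line up with the gaps, so I'll lower it.

>>> move_arm(increments=[[[0.006,0.001,0],[0,0,0],0],[[0.006,0,0],[0,0,0],0],[[0.006,0,0],[0,0,0],0],[[0.006,0,0],[0,0,0],0],[[0.006,0,0],[0,0,0],0],[[0.005,0,0],[0,0,0],0],[[0,0,0],[0,0,0],0],[[0,0,0],[0,0,0],0]])

```text
clock: 10.72
tool_pos: [0.5559, 0.1177, 0.263]
eef_rot: [1.416, 1.57, 3.02]
wrist_force: [0.3, 0.5, -3.6]
finger_gap: 0.219
```

>>> move_arm(increments=[[[0.005,-0.0025,0],[0,0,0],0],[[0.005,0,0],[0,0,0],0],[[0.005,0,0],[0,0,0],0],[[0.004,0,0],[0,0,0],0],[[0.002,0,0],[0,0,0],0],[[0.002,0,0],[0,0,0],0],[[0,0,0],[0,0,0],0],[[0,0,0],[0,0,0],0]])

```text
clock: 11.38
tool_pos: [0.5585, 0.1178, 0.2405]
eef_rot: [0.361, 1.571, 1.965]
wrist_force: [0.0, 0.3, -3.4]
finger_gap: 0.226
```

>>> move_arm(increments=[[[0.001,0,0],[0,0,0],0],[[0.001,0,0],[0,0,0],0],[[0,0,0],[0,0,0],0],[[0,0,0],[0,0,0],0]])

```text
clock: 11.72
tool_pos: [0.5585, 0.1178, 0.2386]
eef_rot: [-0.241, 1.571, 1.362]
wrist_force: [0.5, -0.7, -3.8]
finger_gap: 0.221
```

>>> move_arm(increments=[[[0.001,0,0],[0,0,0],0],[[0.0005,0,0],[0,0,0],0],[[0,0,0],[0,0,0],0],[[0,0,0],[0,0,0],0]])

```text
clock: 12.05
tool_pos: [0.5586, 0.1177, 0.2378]
eef_rot: [-1.208, 1.57, 0.396]
wrist_force: [-2.8, -1.2, 5.3]
finger_gap: 0.228
```

Contact: the vertical force went from -3.8 to +5.3 N at the expected height. Releasing and retreating.

>>> move_arm(increments=[[[0,0,0],[0,0,0],40],[[0,0,0],[0,0,0],60],[[0,0,0],[0,0,0],90],[[0,0,0],[0,0,0],90],[[0,0,0],[0,0,0],90],[[0,0,0],[0,0,0],90],[[0,0,0],[0,0,0],90],[[-0.005,0,0],[0,0,0],90],[[-0.01,0,0],[0,0,0],90],[[-0.02,0,0],[0,0,0],90]])

```text
clock: 12.88
tool_pos: [0.5576, 0.1177, 0.2712]
eef_rot: [1.568, 1.567, -3.112]
wrist_force: [-0.1, -0.9, 0.9]
finger_gap: 0.9
```

>>> move_arm(increments=[[[-0.02,0,0],[0,0,0],90],[[-0.025,0,0],[0,0,0],90],[[-0.025,0,0],[0,0,0],90],[[-0.025,0,0],[0,0,0],90],[[-0.025,0,0],[0,0,0],90],[[0,0,0],[0,0,0],90],[[0,0,0],[0,0,0],90],[[0,0,0],[0,0,0],90]])

```text
clock: 13.55
tool_pos: [0.5583, 0.1177, 0.3922]
eef_rot: [-0.782, 1.57, 0.821]
wrist_force: [-0.5, -0.2, -0.5]
finger_gap: 0.897
```

```bash
python3 - <<'E'
from h import *
print(ctrl.get_obs()['clock'],ctrl.get_obs()['tool_pos'])
c=cam('side'); a=cv2.resize(c['image'][80:220,180:390,::-1],None,fx=3.6,fy=3.6,interpolation=cv2.INTER_CUBIC)
W=world(c); s=W[80:220,180:390].reshape(-1,3)
k=(abs(s[:,2]-.056)<.004)&(abs(s[:,0]-.557)<.075)&(abs(s[:,1]-.117)<.07)&(c['image'][80:220,180:390].reshape(-1,3).min(-1)>110); p=s[k]
print('side',k.sum(),np.median(p[:,2]),cv2.minAreaRect((p[:,:2]*1000).astype(np.float32)))
print('plane',np.linalg.lstsq(np.c_[p[:,:2]-[.557,.117],np.ones(len(p))],p[:,2],rcond=None)[0].round(4))
c=cam('top'); W=world(c); s=W[110:240,130:270].reshape(-1,3)
k=(abs(s[:,2]-.056)<.005)&(c['image'][110:240,130:270].reshape(-1,3).min(-1)>110)&(abs(s[:,0]-.557)<.075)&(abs(s[:,1]-.117)<.07); p=s[k]
print('top',k.sum(),np.median(p[:,2]) if k.sum() else 0,cv2.minAreaRect((p[:,:2]*1000).astype(np.float32)))
cv2.imwrite('pics/side4.png',a)
E
```

```text
13.55 [0.55825921 0.11771544 0.39223797]
side 459 0.05685719650181731 ((555.2108764648438, 115.0436782836914), (116.97508239746094, 109.7397232055664), 1.1201095581054688)
plane [0.0015 0.0096 0.0568]
top 1695 0.05621924774272691 ((556.9545288085938, 116.58204650878906), (117.41732788085938, 106.5462417602539), 2.0612690448760986)
```

View pics/side4.png

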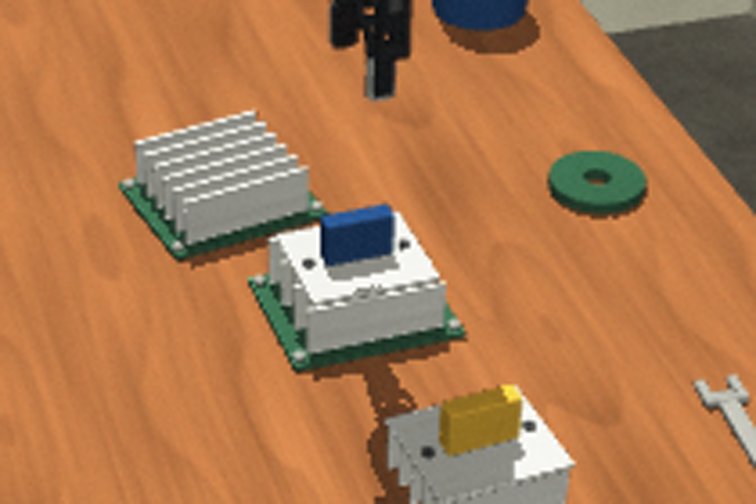

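The cover sits flat on the four-fin base, its handle at (357,235) in the picture. Plate height is 56 mm, as expected, and it is centred within about 1 mm. The gripper is clear and the yellow cover hasn't moved. Handing in.

```bash
python3 -c "
from cell import ctrl
print(ctrl.hand_in())"
```

```text
the job is handed in; nothing more can be done
None
```

The blue-handled bare-plate cover is seated, fins down, on the four-fin base. I let go only after it touched down, with its fins about 40 mm in, then lifted the gripper clear and handed in at about 13.7 s.

**Final checks:**
- **Height:** the plate top measured 56–57 mm from both cameras, against 56 mm expected.
- **Level:** the side camera's plane fit gave a slope under 0.6°.
- **Centring and yaw:** the top camera put it at about (557.0, 116.6) mm and 2.1°, against (556.8, 117.1) mm and 1.9° for the base. That rectangle (117 × 107 mm) takes in some of the base's fin tops as well as the 110 × 100 mm plate, so it does not prove centring to the millimetre.
- **Side camera disagreement:** it read (555.2, 115.0) mm, about 2 mm off. It covers only part of the plate, and the calibration is itself only good to about 2 mm.
- **Other objects:** the yellow cover looked unmoved in the last picture. I did not re-measure the yellow, brown or purple covers, but the arm never went down near them.

**Slip:** one early row was entered in mm instead of m. The row limit capped it to a small move in the intended direction, well clear of everything.

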